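Roll-test two drive rollers on a surface plate and reject the off-centre one

TASK

Test the two rollers on the stone plate, first the left one and then the right one: with the fingertips resting on the bare shaft, press lightly (a few newtons, never more than 25 N onto the plate) and roll it half a turn away from you, following the shaft by feel. One roller stays level, the other lifts as it rolls because its collars are off-centre: lay that one gently in the red tray and leave the true one on the plate, with everything else left alone.

Things in the scene. Friction and masses are not known exactly. Their poses are not given: they have to be found in the camera images.
- plate: fixed stone plate, 200 (x) by 290 mm (y), flat top 30 mm above the bench, stop rails along front and back 8 mm thick, 6 mm above the top. Origin: centre of its underside; x across it away from the robot, y left along the rails. The rollers lie near the front, 70 mm left and right of the middle, shafts roughly along y
- roller_a: one of two look-alike mixer rollers: 10 mm steel shaft, 124 mm long, 0.1 to 0.16 kg, two blue collars 28 mm in diameter, 12 mm wide, 100 mm apart (centre to centre), dark 15 mm shoulders, 76 mm bare shaft between. Origin: on the shaft's axis at mid length, 14 mm above the plate as found; x along the shaft, z up as found (turns as it rolls). Stays where left. Shaft and plate are rigid
- roller_b: the other roller, built alike and rigid. One of the two (not told which) has its collars 4 mm off the shaft's axis: rolled half a turn away from the robot its shaft rises 4 mm, then sinks back; as found both shafts are equally high. In half a turn a roller goes 44 mm and a tip on its shaft 60 mm: start 8 mm behind the shaft's top, end 8 mm ahead, or use several strokes
- tray: fixed red open reject tray, 110 mm (x) by 180 mm (y) by 32 mm high outside, walls and floor 4 mm. Origin at the centre of its underside, y along its long side.
- timer: white kitchen-style timer, 68 x 67 x 47 mm, bystander; origin at its underside.
- loose_cap: blue screw cap, 53 mm across, 26 mm high, bystander; origin at its underside.
- vial: small white-capped bottle, 36 mm across, 75 mm high, bystander; origin at its underside.
- stopper: black stopper, 31 mm across, 26 mm high, bystander; origin at its underside.

How it is judged (in metres and radians):
On the way, in this order (a step that is already met when the one before it is completed fails the run):
1. the left roller has been rolled about half a turn (at least 126 degrees) on the plate and is under the pressing fingertips there (((x of roller_a in the frame of plate between -0.1 and 0.1 m and y of roller_a in the frame of plate between -0.15 and 0.15 m and z of roller_a in the frame of plate between 0.036 and 0.05 m and y of roller_a in the frame of plate above 0.01 m and angle between roller_a's own z axis and vertical above 2.2 rad and contact force between the fingers and roller_a above 1 N and contact force between roller_a and plate above 2 N) or (x of roller_b in the frame of plate between -0.1 and 0.1 m and y of roller_b in the frame of plate between -0.15 and 0.15 m and z of roller_b in the frame of plate between 0.036 and 0.05 m and y of roller_b in the frame of plate above 0.01 m and angle between roller_b's own z axis and vertical above 2.2 rad and contact force between the fingers and roller_b above 1 N and contact force between roller_b and plate above 2 N))), for 0.1 s.
2. the right roller has been rolled about half a turn (at least 126 degrees) on the plate and is under the pressing fingertips there (((x of roller_a in the frame of plate between -0.1 and 0.1 m and y of roller_a in the frame of plate between -0.15 and 0.15 m and z of roller_a in the frame of plate between 0.036 and 0.05 m and y of roller_a in the frame of plate below -0.01 m and angle between roller_a's own z axis and vertical above 2.2 rad and contact force between the fingers and roller_a above 1 N and contact force between roller_a and plate above 2 N) or (x of roller_b in the frame of plate between -0.1 and 0.1 m and y of roller_b in the frame of plate between -0.15 and 0.15 m and z of roller_b in the frame of plate between 0.036 and 0.05 m and y of roller_b in the frame of plate below -0.01 m and angle between roller_b's own z axis and vertical above 2.2 rad and contact force between the fingers and roller_b above 1 N and contact force between roller_b and plate above 2 N))), for 0.1 s.
At the end, for the whole second after the job is handed in: the off-centre roller lies flat on the floor of the red tray, wholly between its walls, and the true roller lies on the stone plate; both are released and at rest (x of roller_a in the frame of plate between -0.1 and 0.1 m and y of roller_a in the frame of plate between -0.15 and 0.15 m and z of roller_a in the frame of plate between 0.036 and 0.05 m and linear speed of each of roller_a, roller_b below 0.02 m/s and x of roller_b in the frame of tray between -0.045 and 0.045 m and y of roller_b in the frame of tray between -0.06 and 0.06 m and z of roller_b in the frame of tray below 0.026 m and contact force between the fingers and roller_a below 0.1 N and contact force between the fingers and roller_b below 0.1 N); the robot touches nothing.
It fails at once if a roller is pressed onto the plate with more than 25 N (contact force between any of roller_a, roller_b and plate above 25 N).
It fails at once if a roller is dropped or rammed into the tray (more than 25 N) (contact force between any of roller_a, roller_b and tray above 25 N).
It fails at once if a bystander (timer, cap, small bottle, stopper) is moved by more than 20 mm (distance of any of timer, loose_cap, vial, stopper from where it was at the start of the episode above 0.02 m).
It also fails if it takes over 72 s, if anything falls off the work surface, if the arm or the gripper's body presses on something with over 40 N, if the wrist force passes 120 N, or if a joint passes its speed limit or range.

ROBOT

A 6-joint arm with a two-finger parallel gripper is mounted at the origin on a cart in front of the work surface, level with it; the furniture and walls round the work are solid. World frame = base frame: x ahead of the robot, y to its left, z up, the work surface at z = 0. Lengths are in m, angles in degrees, forces in N, time in s.
With the tool pointing down it reaches from about 0.375 to 0.975 m from the base axis. Payload 3.8 kg.
Tool frame: the origin (TCP) lies at the very end of the fingers, on their centre line; the grasp point (between the pads) lies 19 mm behind it; z points along the fingers, y is the line along which they close (so a half turn about z gives the same grasp; the last joint's range is limited). The gripper opens to 88 mm and grips with 3 to 60 N. Pads are 18 mm wide; open, the fingers measure 123 mm over their backs; the gripper's body (75 mm by 187 mm) begins 45 mm behind the grasp point.
Start: joints at [-69.781, 15.12, 91.902, -0, 72.978, -2.114], TCP at [0.256, -0.624, 0.208] pointing down, gripper open.
Joint ranges: [-150.88, 150.88], [-54.13, 125.18], [17.81, 147.31], [-75.09, 255.09], [0, 152.58], [-146.25, 146.25]. Speed limits (degrees/s): [147.25, 147.25, 180, 180, 180, 180].

INTERFACE

Orientations are given as [roll, pitch, yaw] about the fixed x, y, z axes, in that order (R = Rz(yaw) Ry(pitch) Rx(roll)).
In Python, from cell import arm gives the robot as it stands.
- The arm moves only by the tool servo_tool, never from a script. Its argument "commands" is a list of rows, each an object with "linear": the shift along the world's x, y, z in m, a list of three; "twist": the turn about the world's z in degrees; "claw": the finger opening in m, from 0 to 0.0881. A call has 1 to 20 rows; each row is the pose to reach, as a shift and turn from the pose commanded when the call began; what a row does not reach only later rows make up. A row lasts 1/12 s, in which the tool goes at most 41.7 mm and 7.16 degrees, less where a joint would pass 70% of its speed; a pose out of reach is approached as far as the arm can. A call with a gripper value outside its range is refused whole. The fingers move at their own pace and stop on an object; "grip_force" is the grip in N (left out, the last holds). Time passes only in rows, so rows that repeat a pose let the fingers close. It gives the time, the measured TCP pose, the force, the opening and the grip force at its end, in the units of the state.
- arm.state(): the state, without advancing time (a new reading comes with each control period).
- arm.snapshot(name): name is "scene" or "top" or "wrist"; returns (picture, depth): 420x560x3 uint8, red, green, blue; 420x560 float32, m along the optical axis (not along the pixel's ray), 0 where there is no reading.
- arm.camera_info(name): a dict with "fx", "fy", "cx", "cy" (pixels), "dist" ([k1, k2, p1, p2, k3] as OpenCV has them; the pictures are not rectified), "rvec" (rotation vector, rad) and "tvec" (3), from world to camera coordinates, as OpenCV has them. Camera axes: x right, y down, z forward; pixel columns grow to the right and rows downward; lengths in m; the calibration is good to about 2 mm. A picture is of the moment at which its call begins: read the wrist's pose just before it. camera_info takes no time and is no camera call; for the wrist camera it gives the pose at the moment of the call.
- arm.hand_in(): hands the job in; it is judged then, once.
The state is a dict: "time_s": time; "joints": joint angles; "joint_vel": joint speeds; "joint_torque": joint torques, N m; "tcp_pos": TCP position; "tcp_rot": TCP orientation; "contact_force": force on the tool from outside, world axes, zero at the start; "torque": the same for the moment, N m; "grip_width": finger opening in m; "finger_force": force on a finger pad.
Only numpy, scipy, OpenCV 4.12 (cv2) and the standard library are available. Lean on these libraries where they do the work, as an engineer would, in place of code of your own. Each camera call takes 0.05 s, during which the arm holds its last target. There are 200 camera calls.

## Working session

There is one attempt and no reset: what is moved stays moved. The work goes in short steps, Python scripts to look and compute and a tool call to move; the robot and the scene stay as the last step left them, time stands still between calls to the robot, and variables do not carry over. Pictures are saved under pics/ and viewed, at most 10 in all, crops included, and the job is handed in when it is done.

Besides the shell and the picture viewer there is one more tool, called after "Call:" as a command line: name --argument value ..., lists and objects as JSON in quotes. servo_tool: Moves the arm, as the interface text tells. Its arguments: {"type":"object","properties":{"commands":{"type":"array"},"grip_force":{"type":"number"}},"required":["commands"]}

```bash
mkdir -p pics; cat > h.py <<'E'
import numpy as np, cv2
from cell import arm
def save(n,f):
    p,d=arm.snapshot(n); cv2.imwrite(f'pics/{f}.png',p[:,:,::-1]); np.save(f'pics/{f}.npy',d); return p,d
def cast(ci,uv,z):
    K=np.array([[ci['fx'],0,ci['cx']],[0,ci['fy'],ci['cy']],[0,0,1.]])
    n=cv2.undistortPoints(np.array(uv,float).reshape(-1,1,2),K,np.array(ci['dist'],float)).reshape(-1,2)
    R=cv2.Rodrigues(np.array(ci['rvec'],float))[0]; t=np.array(ci['tvec'],float).ravel()
    c=-R.T@t; r=np.c_[n,np.ones(len(n))]@R
    return c+r*((z-c[2])/r[:,2])[:,None]
E
python3 - <<'E'
from h import *
save('top','top')
print({k:np.round(v,3) for k,v in arm.camera_info('top').items()}); print(arm.state())
E
```

```text
{'fx': np.float64(535.461), 'fy': np.float64(535.461), 'cx': np.float64(281.193), 'cy': np.float64(213.505), 'dist': array([-0.145,  0.   ,  0.   ,  0.   ,  0.   ]), 'rvec': array([ 2.15 , -2.123,  0.198]), 'tvec': array([-0.072,  0.557,  1.361])}
{'time_s': 0.05, 'joints': array([-6.97807947e+01,  1.51673621e+01,  9.19776759e+01, -1.43808659e-04,
        7.29768518e+01, -2.11138156e+00]), 'joint_vel': array([ 0.07570028, -0.06599542, -0.06518336, -0.0124537 ,  0.06480815,
       -0.04361636]), 'joint_torque': array([ 3.91809308e-04, -5.03949702e+01, -3.58333576e+01,  7.31415767e-02,
        2.38164060e-02, -6.45397813e-05]), 'tcp_pos': array([ 0.25623733, -0.62366959,  0.20664291]), 'tcp_rot': array([-1.79878188e+02, -4.35336392e-03,  2.23306245e+01]), 'contact_force': array([ 0.73776485,  0.51993814, -0.43495643]), 'torque': array([-0.01386247, -0.03982649,  0.01850883]), 'finger_force': 0.0, 'grip_width': 0.08818177854478139}
```

View pics/top.png

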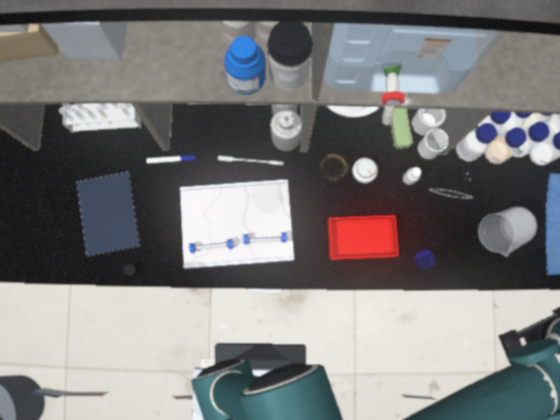

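The plate is at cols 180–295, rows 180–268. The rollers' blue collars are near (193,247)/(231,243) and (247,239)/(285,237), and the tray is at (363,237).

```bash
cat > m.py <<'E'
from h import *
p=cv2.imread('pics/top.png'); hsv=cv2.cvtColor(p,cv2.COLOR_BGR2HSV); ci=arm.camera_info('top')
b=cv2.inRange(hsv,(105,120,80),(130,255,255)); b[:170]=0;b[:,:175]=0;b[:,300:]=0
n,l,s,c=cv2.connectedComponentsWithStats(b)
for i in range(1,n):
    if s[i,4]>15: print('collar',c[i].round(1),s[i,4],cast(ci,[c[i]],.05)[0].round(4))
r=cv2.inRange(hsv,(0,150,120),(8,255,255)); r[:200]=0
w=cv2.inRange(hsv,(0,0,170),(180,60,255)); w[:170]=0;w[280:]=0;w[:,:170]=0;w[:,305:]=0
for m,z,nm in((r,.032,'tray'),(w,.033,'plate')):
    k=max(cv2.findContours(m,0,2)[0],key=cv2.contourArea)
    q=cv2.boxPoints(cv2.minAreaRect(k)); P=cast(ci,q,z)
    print(nm,P.round(3).tolist(),P.mean(0).round(4), cv2.minAreaRect(P[:,:2].astype(np.float32)))
E
python3 m.py
```

```text
collar [245.5 238.7] 26 [0.4901 0.0276 0.05  ]
collar [283.6 237.2] 24 [ 0.4953 -0.0718  0.05  ]
collar [229.6 243.6] 29 [0.4765 0.0689 0.05  ]
collar [191.6 247.6] 29 [0.4645 0.168  0.05  ]
tray [[0.554, -0.188, 0.032], [0.565, -0.376, 0.032], [0.449, -0.378, 0.032], [0.44, -0.192, 0.032]] [ 0.5018 -0.2832  0.032 ] ((0.5020648241043091, -0.28379929065704346), (0.1156630665063858, 0.18959924578666687), 2.884953737258911)
plate [[0.631, 0.215, 0.033], [0.658, -0.081, 0.033], [0.438, -0.099, 0.033], [0.412, 0.189, 0.033]] [0.5347 0.0559 0.033 ] ((0.5346007943153381, 0.0569501668214798), (0.22035078704357147, 0.29675838351249695), 5.152571678161621)
```

Call:
servo_tool --commands '[{"linear": [0.1, 0.35, 0.0], "twist": -15.3, "claw": 0.025}, {"linear": [0.214, 0.744, 0.0], "twist": -15.3, "claw": 0.025}, {"linear": [0.214, 0.744, 0.0], "twist": -15.3, "claw": 0.025}, {"linear": [0.214, 0.744, 0.0], "twist": -15.3, "claw": 0.025}, {"linear": [0.214, 0.744, 0.0], "twist": -15.3, "claw": 0.025}, {"linear": [0.214, 0.744, 0.0], "twist": -15.3, "claw": 0.025}, {"linear": [0.214, 0.744, 0.0], "twist": -15.3, "claw": 0.025}, {"linear": [0.214, 0.744, 0.0], "twist": -15.3, "claw": 0.025}, {"linear": [0.214, 0.744, 0.0], "twist": -15.3, "claw": 0.025}, {"linear": [0.214, 0.744, 0.0], "twist": -15.3, "claw": 0.025}, {"linear": [0.214, 0.744, 0.0], "twist": -15.3, "claw": 0.025}, {"linear": [0.214, 0.744, 0.0], "twist": -15.3, "claw": 0.025}, {"linear": [0.214, 0.744, 0.0], "twist": -15.3, "claw": 0.025}, {"linear": [0.214, 0.744, 0.0], "twist": -15.3, "claw": 0.025}, {"linear": [0.214, 0.744, 0.0], "twist": -15.3, "claw": 0.025}, {"linear": [0.214, 0.744, 0.0], "twist": -15.3, "claw": 0.025}, {"linear": [0.214, 0.744, 0.0], "twist": -15.3, "claw": 0.025}, {"linear": [0.214, 0.744, 0.0], "twist": -15.3, "claw": 0.025}, {"linear": [0.214, 0.744, 0.0], "twist": -15.3, "claw": 0.025}, {"linear": [0.214, 0.744, 0.0], "twist": -15.3, "claw": 0.025}]'

```text
time_s: 1.72
tcp_pos: [0.4709, 0.1238, 0.2074]
tcp_rot: [-179.9, 0.0, 7.3]
contact_force: [0.4, -0.3, 0.1]
grip_width: 0.0248
finger_force: 0.0
```

```bash
python3 - <<'E'
from h import *
print(arm.state()['tcp_pos'],arm.state()['tcp_rot'],arm.state()['contact_force'])
ci=arm.camera_info('wrist'); import pickle; pickle.dump(ci,open('pics/w1.pkl','wb'))
save('wrist','w1'); print(ci)
E
```

```text
[0.47090215 0.12380326 0.20737458] [-1.79904169e+02  1.58200213e-02  7.30745554e+00] [ 0.41518664 -0.28595885  0.0516954 ]
{'fx': 367.8716220795386, 'fy': 367.8716220795386, 'cx': 284.83176892170314, 'cy': 213.4698304598702, 'dist': array([-0.00254041,  0.        ,  0.        ,  0.        ,  0.        ]), 'rvec': array([-2.18779507,  1.92270324,  0.28205162]), 'tvec': array([0.06313792, 0.4233093 , 0.52706872])}
```

View pics/w1.png

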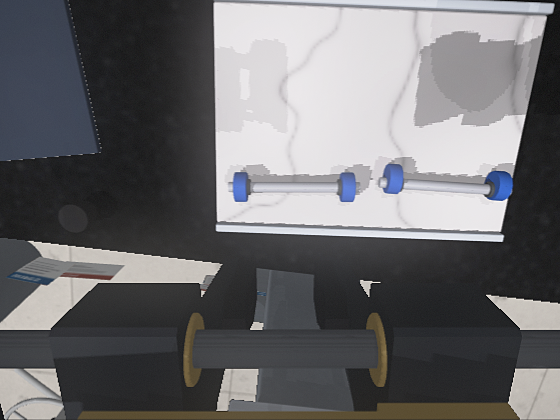

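The wrist view shows both rollers: the left one has collars near (240,186)/(347,186), the right one (393,179)/(499,185). The front rail is at row ~230.

```bash
cat > w.py <<'E'
from h import *
import pickle,sys
f=sys.argv[1]; ci=pickle.load(open(f'pics/{f}.pkl','rb')); p=cv2.imread(f'pics/{f}.png'); hsv=cv2.cvtColor(p,cv2.COLOR_BGR2HSV)
b=cv2.inRange(hsv,(105,130,60),(130,255,255)); b[250:]=0; b[:,:200]=0
n,l,s,c=cv2.connectedComponentsWithStats(b); C=[]
for i in range(1,n):
    if s[i,4]>100:
        q=[s[i,0]+(s[i,2]-1)/2,s[i,1]+(s[i,3]-1)/2]
        P=cast(ci,[q],.044)[0]; C.append(P); print(q,s[i,2:4],P.round(4))
C=sorted(C,key=lambda v:-v[1])
for a,b in zip(C[::2],C[1::2]): d=a-b; print('mid',((a+b)/2).round(4),'yaw',np.degrees(np.arctan2(-d[0],d[1])).round(2),np.linalg.norm(d).round(4))
E
python3 w.py w1
```

```text
[np.float64(394.0), np.float64(181.0)] [17 25] [0.4877 0.023  0.044 ]
[np.float64(499.0), np.float64(185.5)] [27 30] [ 0.4962 -0.0763  0.044 ]
[np.float64(240.0), np.float64(188.5)] [13 24] [0.4618 0.1661 0.044 ]
[np.float64(347.5), np.float64(190.5)] [14 22] [0.473  0.0648 0.044 ]
mid [0.4674 0.1154 0.044 ] yaw 6.3 0.1019
mid [ 0.4919 -0.0266  0.044 ] yaw 4.91 0.0996
```

```bash
sed -i 's/(105,130,60),(130,255,255)/(95,70,30),(135,255,255)/' w.py; python3 w.py w1; sed -i 's/\[c\[i\]\],.05/[c[i]],.044/' m.py; python3 m.py|grep coll
```

```text
[np.float64(393.0), np.float64(178.5)] [21 30] [0.4899 0.0244 0.044 ]
[np.float64(498.5), np.float64(185.5)] [30 30] [ 0.4962 -0.0758  0.044 ]
[np.float64(240.0), np.float64(186.5)] [15 30] [0.4638 0.1663 0.044 ]
[np.float64(347.0), np.float64(187.0)] [17 29] [0.4763 0.0658 0.044 ]
mid [0.47  0.116 0.044] yaw 7.12 0.1012
mid [ 0.493  -0.0257  0.044 ] yaw 3.57 0.1004
collar [245.5 238.7] 26 [0.4908 0.0279 0.044 ]
collar [283.6 237.2] 24 [ 0.4961 -0.0719  0.044 ]
collar [229.6 243.6] 29 [0.4772 0.0694 0.044 ]
collar [191.6 247.6] 29 [0.4651 0.1689 0.044 ]
```

Call:
servo_tool --commands '[{"linear": [-0.0045, -0.005, -0.04], "twist": 0, "claw": 0.025}, {"linear": [-0.0045, -0.005, -0.08], "twist": 0, "claw": 0.025}, {"linear": [-0.0045, -0.005, -0.12], "twist": 0, "claw": 0.025}, {"linear": [-0.0045, -0.005, -0.145], "twist": 0, "claw": 0.025}, {"linear": [-0.0045, -0.005, -0.145], "twist": 0, "claw": 0.025}, {"linear": [-0.0045, -0.005, -0.145], "twist": 0, "claw": 0.025}, {"linear": [-0.0045, -0.005, -0.145], "twist": 0, "claw": 0.025}, {"linear": [-0.0045, -0.005, -0.145], "twist": 0, "claw": 0.025}]'

```text
time_s: 2.43
tcp_pos: [0.4683, 0.1146, 0.0655]
tcp_rot: [-180.0, -0.3, 7.0]
contact_force: [-0.7, -0.5, 0.0]
grip_width: 0.0249
finger_force: 0.0
```

Call:
servo_tool --commands '[{"linear": [0, 0.001, -0.006], "twist": 0, "claw": 0.025}, {"linear": [0, 0.001, -0.01], "twist": 0, "claw": 0.025}, {"linear": [0, 0.001, -0.01], "twist": 0, "claw": 0.025}, {"linear": [0, 0.001, -0.01], "twist": 0, "claw": 0.025}, {"linear": [0, 0.001, -0.01], "twist": 0, "claw": 0.025}, {"linear": [0, 0.001, -0.01], "twist": 0, "claw": 0.025}]'

```text
time_s: 2.93
tcp_pos: [0.4661, 0.1157, 0.053]
tcp_rot: [-180.0, -0.0, 7.0]
contact_force: [-0.3, 0.7, 0.7]
grip_width: 0.0249
finger_force: 0.0
```

Call:
servo_tool --commands '[{"linear": [0, 0, -0.002], "twist": 0, "claw": 0.025}, {"linear": [0, 0, -0.0035], "twist": 0, "claw": 0.025}, {"linear": [0, 0, -0.004], "twist": 0, "claw": 0.025}, {"linear": [0, 0, -0.0045], "twist": 0, "claw": 0.025}, {"linear": [0, 0, -0.0045], "twist": 0, "claw": 0.025}, {"linear": [0, 0, -0.0045], "twist": 0, "claw": 0.025}]'

```text
time_s: 3.43
tcp_pos: [0.4659, 0.1156, 0.0483]
tcp_rot: [180.0, 0.0, 7.0]
contact_force: [0.1, -0.3, -0.4]
grip_width: 0.0248
finger_force: 0.0
```

Call:
servo_tool --commands '[{"linear": [0, 0, -0.0005], "twist": 0, "claw": 0.025}, {"linear": [0, 0, -0.001], "twist": 0, "claw": 0.025}, {"linear": [0, 0, -0.001], "twist": 0, "claw": 0.025}, {"linear": [0, 0, -0.001], "twist": 0, "claw": 0.025}]'

```text
time_s: 3.77
tcp_pos: [0.466, 0.1156, 0.0474]
tcp_rot: [-180.0, 0.0, 7.0]
contact_force: [0.6, 0.6, 0.3]
grip_width: 0.025
finger_force: 0.0
```

```bash
python3 - <<'E'
from h import *
import pickle
ci=arm.camera_info('wrist'); pickle.dump(ci,open('pics/w2.pkl','wb')); save('wrist','w2')
# heights from first depth image
ci=pickle.load(open('pics/w1.pkl','rb')); d=np.load('pics/w1.npy')
R=cv2.Rodrigues(ci['rvec'])[0]
print('cam',-R.T@ci['tvec'],'axis',R[2])
for u,v in((293,183),(293,187),(293,190),(320,187),(440,184),(440,187),(440,181),(300,140),(380,130),(300,60),(60,210),(100,180)):
    z=d[v,u]; X=R.T@(np.array([(u-ci['cx'])/ci['fx']*z,(v-ci['cy'])/ci['fy']*z,z])-ci['tvec']); print(u,v,X.round(4))
E
```

```text
cam [0.5433857  0.13308535 0.38470621] axis [-0.28288215 -0.03457698 -0.95853123]
293 183 [0.4743 0.1172 0.0478]
293 187 [0.4711 0.1168 0.0501]
293 190 [0.4679 0.1163 0.0485]
320 187 [0.4741 0.0918 0.049 ]
440 184 [ 0.4912 -0.0182  0.0493]
440 187 [ 0.4884 -0.0191  0.0488]
440 181 [ 0.4934 -0.0193  0.0453]
300 140 [0.5128 0.1154 0.0306]
380 130 [0.5316 0.0418 0.0297]
300 60 [0.5824 0.1252 0.0315]
60 210 [0.4117 0.3472 0.0258]
100 180 [0.4417 0.3184 0.0011]
```

View pics/w2.png

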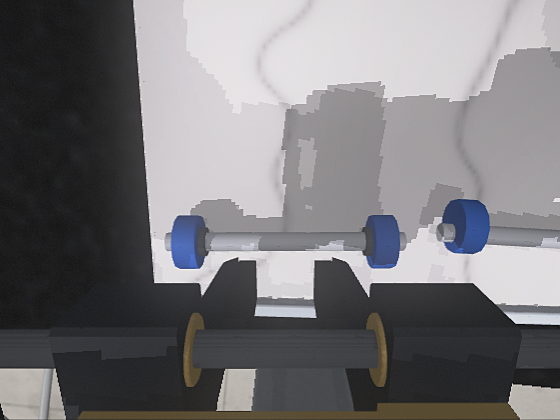

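```bash
sed -i 's/b\[250:\]=0/b[275:]=0/;s/b\[:,:200\]=0/b[:,:150]=0/' w.py; python3 w.py w2; python3 - <<'E'
from h import *
import pickle
ci=pickle.load(open('pics/w2.pkl','rb'))
print(cast(ci,[[238,259],[330,261],[257,263],[315,263]],.047).round(4))
print(cast(ci,[[238,259],[330,261]],.044).round(4))
print(cast(ci,[[290,233],[290,250]],.044).round(4))
E
```

```text
[np.float64(465.5), np.float64(226.0)] [48 55] [0.49   0.0246 0.044 ]
[np.float64(382.5), np.float64(241.0)] [34 53] [0.4765 0.0656 0.044 ]
[np.float64(187.5), np.float64(242.0)] [34 53] [0.4633 0.1671 0.044 ]
mid [0.4699 0.1164 0.044 ] yaw 7.41 0.1023
[[0.4583 0.1397 0.047 ]
 [0.4632 0.0917 0.047 ]
 [0.4573 0.1296 0.047 ]
 [0.4611 0.0994 0.047 ]]
[[0.457  0.1399 0.044 ]
 [0.4619 0.0912 0.044 ]]
[[0.475  0.1143 0.044 ]
 [0.4655 0.1131 0.044 ]]
```

```bash
python3 - <<'E'
from h import *
import pickle
ci=pickle.load(open('pics/w2.pkl','rb')); d=np.load('pics/w2.npy'); R=cv2.Rodrigues(ci['rvec'])[0]
print(-R.T@ci['tvec'])
for u in (225,240,250,320,335,285):
  for v in (241,262,266,272,280):
    z=d[v,u]; X=R.T@(np.array([(u-ci['cx'])/ci['fx']*z,(v-ci['cy'])/ci['fy']*z,z])-ci['tvec']); print(u,v,X.round(4))
E
```

```text
[0.53843168 0.12487604 0.22476142]
225 241 [0.4681 0.147  0.0485]
225 262 [0.4729 0.1419 0.0839]
225 266 [0.4731 0.1412 0.088 ]
225 272 [0.4733 0.1403 0.0936]
225 280 [0.4732 0.1393 0.1002]
240 241 [0.4697 0.1393 0.0502]
240 262 [0.4716 0.136  0.0793]
240 266 [0.4725 0.1354 0.0852]
240 272 [0.4723 0.1348 0.0902]
240 280 [0.4724 0.134  0.0972]
250 241 [0.47   0.1343 0.0492]
250 262 [0.4725 0.1317 0.08  ]
250 266 [0.4725 0.1314 0.084 ]
250 272 [0.4727 0.1308 0.09  ]
250 280 [0.4733 0.1301 0.0981]
320 241 [0.4743 0.0989 0.049 ]
320 262 [0.4768 0.1023 0.0816]
320 266 [0.4759 0.1023 0.0835]
320 272 [0.4767 0.1032 0.0912]
320 280 [0.4764 0.1037 0.0978]
335 241 [0.4757 0.0915 0.0501]
335 262 [0.4787 0.0965 0.0842]
335 266 [0.4782 0.0968 0.0872]
335 272 [0.478  0.0975 0.0924]
335 280 [0.4767 0.0979 0.0969]
285 241 [0.4723 0.1166 0.0494]
285 262 [0.4522 0.1141 0.03  ]
285 266 [0.4496 0.1138 0.0299]
285 272 [0.4464 0.1134 0.0311]
285 280 [0.4414 0.1128 0.0311]
```

```bash
python3 - <<'E'
from h import *
p,d=save('scene','s1'); ci=arm.camera_info('scene')
K=np.array([[ci['fx'],0,ci['cx']],[0,ci['fy'],ci['cy']],[0,0,1.]])
q=cv2.projectPoints(np.array([[.466,.1156,.0474],[.47,.1165,.044]]),ci['rvec'],ci['tvec'],K,ci['dist'])[0].reshape(-1,2); print(q)
u,v=q[0].astype(int); y0=max(0,v-60); x0=max(0,u-80)
cv2.imwrite('pics/s1c.png',cv2.resize(p[y0:y0+120,x0:x0+160,::-1],None,fx=5,fy=5,interpolation=cv2.INTER_CUBIC)); print(x0,y0)
E
```

```text
[[267.46423219 263.98242087]
 [266.04277439 264.10416365]]
187 203
```

View pics/s1c.png

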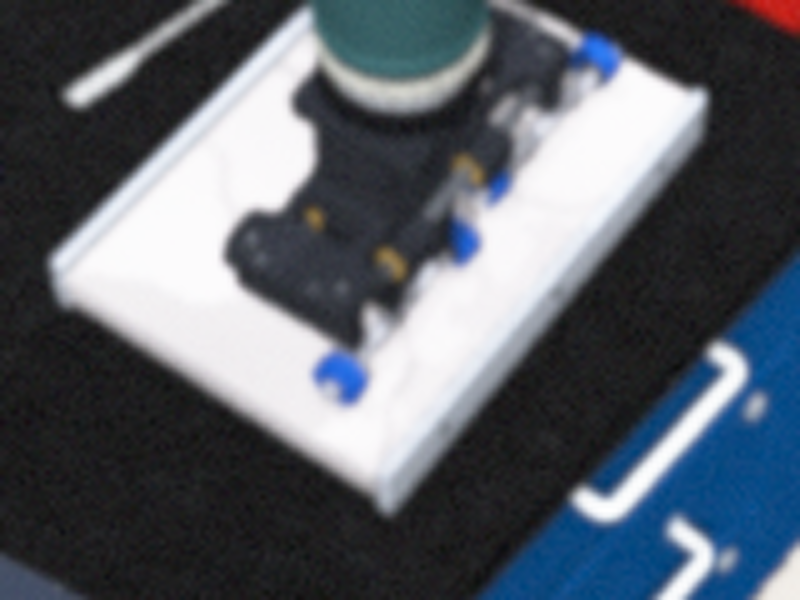

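Call:
servo_tool --commands '[{"linear": [0, 0, -0.001], "twist": 0, "claw": 0.025}, {"linear": [0, 0, -0.002], "twist": 0, "claw": 0.025}, {"linear": [0, 0, -0.003], "twist": 0, "claw": 0.025}, {"linear": [0, 0, -0.003], "twist": 0, "claw": 0.025}]'

```text
time_s: 4.2
tcp_pos: [0.4658, 0.1156, 0.0441]
tcp_rot: [180.0, 0.0, 7.0]
contact_force: [-0.8, 0.2, -0.4]
grip_width: 0.025
finger_force: 0.0
```

Call:
servo_tool --commands '[{"linear": [0, 0, -0.002], "twist": 0, "claw": 0.025}, {"linear": [0, 0, -0.004], "twist": 0, "claw": 0.025}, {"linear": [0, 0, -0.006], "twist": 0, "claw": 0.025}, {"linear": [0, 0, -0.007], "twist": 0, "claw": 0.025}, {"linear": [0, 0, -0.007], "twist": 0, "claw": 0.025}]'

```text
time_s: 4.62
tcp_pos: [0.4656, 0.1156, 0.037]
tcp_rot: [180.0, 0.0, 7.0]
contact_force: [-0.9, -0.5, 0.4]
grip_width: 0.0254
finger_force: 0.0
```

```bash
python3 - <<'E'
from h import *
import pickle
ci=arm.camera_info('wrist'); pickle.dump(ci,open('pics/w3.pkl','wb')); save('wrist','w3')
E
python3 w.py w3
```

```text
[np.float64(475.5), np.float64(232.0)] [52 59] [0.49   0.0246 0.044 ]
[np.float64(182.0), np.float64(247.5)] [37 54] [0.4641 0.1672 0.044 ]
[np.float64(388.0), np.float64(247.0)] [37 55] [0.477  0.0657 0.044 ]
mid [0.4705 0.1164 0.044 ] yaw 7.25 0.1023
```

View pics/w3.png

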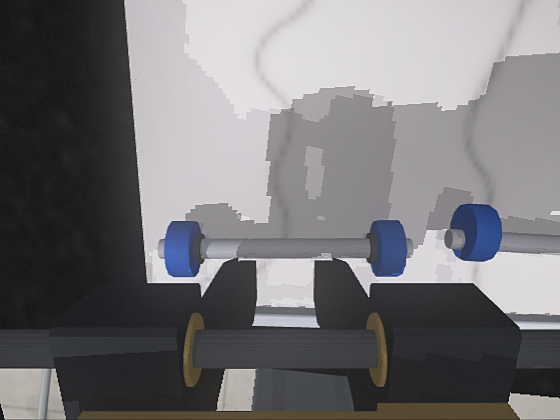

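Call:
servo_tool --commands '[{"linear": [0, 0, -0.002], "twist": 0, "claw": 0.025}, {"linear": [0, 0, -0.004], "twist": 0, "claw": 0.025}, {"linear": [0, 0, -0.006], "twist": 0, "claw": 0.025}, {"linear": [0, 0, -0.008], "twist": 0, "claw": 0.025}, {"linear": [0, 0, -0.008], "twist": 0, "claw": 0.025}]'

```text
time_s: 5.08
tcp_pos: [0.4655, 0.1156, 0.0288]
tcp_rot: [180.0, 0.1, 7.0]
contact_force: [-0.6, 0.4, 0.8]
grip_width: 0.0251
finger_force: 0.0
```

Call:
servo_tool --commands '[{"linear": [0, 0, -0.002], "twist": 0, "claw": 0.025}, {"linear": [0, 0, -0.004], "twist": 0, "claw": 0.025}, {"linear": [0, 0, -0.006], "twist": 0, "claw": 0.025}, {"linear": [0, 0, -0.006], "twist": 0, "claw": 0.025}]'

```text
time_s: 5.42
tcp_pos: [0.4656, 0.1156, 0.0229]
tcp_rot: [180.0, 0.0, 7.0]
contact_force: [0.2, 0.3, -0.2]
grip_width: 0.0249
finger_force: 0.0
```

Call:
servo_tool --commands '[{"linear": [0, 0, -0.0005], "twist": 0, "claw": 0.025}, {"linear": [0, 0, -0.001], "twist": 0, "claw": 0.025}, {"linear": [0, 0, -0.0015], "twist": 0, "claw": 0.025}, {"linear": [0, 0, -0.002], "twist": 0, "claw": 0.025}, {"linear": [0, 0, -0.002], "twist": 0, "claw": 0.025}]'

```text
time_s: 5.83
tcp_pos: [0.466, 0.1157, 0.0214]
tcp_rot: [-180.0, 0.0, 7.0]
contact_force: [0.0, -0.6, -0.2]
grip_width: 0.0247
finger_force: 0.0
```

```bash
python3 - <<'E'
from h import *
import pickle
ci=arm.camera_info('wrist'); pickle.dump(ci,open('pics/w4.pkl','wb')); p,d=save('wrist','w4')
R=cv2.Rodrigues(ci['rvec'])[0]
for u in (228,240,250,320,328,335):
  for v in range(252,272,2):
    z=d[v,u]; X=R.T@(np.array([(u-ci['cx'])/ci['fx']*z,(v-ci['cy'])/ci['fy']*z,z])-ci['tvec']); print(u,v,X.round(4),p[v,u])
E
python3 w.py w4
```

```text
228 252 [0.4723 0.1424 0.0458] [101 102 106]
228 254 [0.4716 0.1422 0.0464] [111 111 117]
228 256 [0.4711 0.142  0.0472] [113 114 120]
228 258 [0.4709 0.1418 0.049 ] [118 118 125]
228 260 [0.4729 0.1409 0.0556] [88 88 93]
228 262 [0.4737 0.1405 0.0592] [52 53 56]
228 264 [0.4739 0.1402 0.0614] [53 51 56]
228 266 [0.4733 0.14   0.062 ] [52 52 56]
228 268 [0.4732 0.1398 0.0637] [51 52 54]
228 270 [0.4728 0.1396 0.0648] [54 54 56]
240 252 [0.4727 0.1371 0.0451] [ 98  99 103]
240 254 [0.4722 0.1369 0.0462] [112 109 116]
240 256 [0.4717 0.1367 0.0473] [115 114 120]
240 258 [0.4713 0.1365 0.0486] [109 109 114]
240 260 [0.4724 0.1361 0.0531] [75 73 77]
240 262 [0.4721 0.1359 0.0544] [51 52 53]
240 264 [0.4724 0.1356 0.0571] [55 55 56]
240 266 [0.4721 0.1355 0.0583] [55 54 56]
240 268 [0.4722 0.1352 0.0605] [53 54 56]
240 270 [0.4724 0.135  0.0627] [56 54 56]
250 252 [0.4733 0.1326 0.0452] [102 102 106]
250 254 [0.4728 0.1325 0.0464] [110 110 115]
250 256 [0.4722 0.1323 0.047 ] [115 113 119]
250 258 [0.4715 0.1322 0.0476] [119 119 125]
250 260 [0.4731 0.1318 0.0533] [73 74 77]
250 262 [0.472
[... 1040 characters left out ...]
 0.0626] [55 54 57]
335 252 [0.4781 0.0947 0.0452] [100 101 105]
335 254 [0.4779 0.095  0.0473] [107 107 111]
335 256 [0.4773 0.095  0.0482] [114 115 120]
335 258 [0.4791 0.0961 0.0547] [56 56 58]
335 260 [0.479  0.0964 0.0567] [57 57 58]
335 262 [0.4783 0.0963 0.0572] [54 54 57]
335 264 [0.4786 0.0967 0.0599] [55 55 57]
335 266 [0.4789 0.0972 0.0627] [56 56 58]
335 268 [0.4786 0.0973 0.064 ] [53 54 56]
335 270 [0.4787 0.0976 0.0661] [53 53 55]
[np.float64(493.5), np.float64(243.5)] [60 62] [0.4904 0.0243 0.044 ]
[np.float64(397.5), np.float64(252.5)] [42 44] [0.4808 0.0663 0.044 ]
[np.float64(172.5), np.float64(253.0)] [42 43] [0.468  0.1675 0.044 ]
mid [0.4744 0.1169 0.044 ] yaw 7.24 0.102
```

Call:
servo_tool --commands '[{"linear": [0, 0, -0.001], "twist": 0, "claw": 0.025}, {"linear": [0, 0, -0.0015], "twist": 0, "claw": 0.025}, {"linear": [0, 0, -0.002], "twist": 0, "claw": 0.025}, {"linear": [0, 0, -0.0025], "twist": 0, "claw": 0.025}, {"linear": [0, 0, -0.0025], "twist": 0, "claw": 0.025}]'

```text
time_s: 6.3
tcp_pos: [0.4659, 0.1156, 0.0188]
tcp_rot: [-180.0, 0.0, 7.0]
contact_force: [-0.6, -0.5, -0.3]
grip_width: 0.025
finger_force: 0.0
```

Call:
servo_tool --commands '[{"linear": [0, 0, -0.0004], "twist": 0, "claw": 0.025}, {"linear": [0, 0, -0.0008], "twist": 0, "claw": 0.025}, {"linear": [0, 0, -0.0008], "twist": 0, "claw": 0.025}, {"linear": [0, 0, -0.0008], "twist": 0, "claw": 0.025}]'

```text
time_s: 6.63
tcp_pos: [0.4665, 0.1157, 0.0185]
tcp_rot: [-180.0, -0.1, 7.0]
contact_force: [-0.4, -0.4, 2.4]
grip_width: 0.025
finger_force: 1.2
```

Call:
servo_tool --commands '[{"linear": [0, 0, -0.0008], "twist": 0, "claw": 0.025}, {"linear": [0.002, 0.0002, -0.0008], "twist": 0, "claw": 0.025}, {"linear": [0.004, 0.0005, -0.0008], "twist": 0, "claw": 0.025}, {"linear": [0.006, 0.0007, -0.0008], "twist": 0, "claw": 0.025}, {"linear": [0.008, 0.001, -0.0008], "twist": 0, "claw": 0.025}, {"linear": [0.008, 0.001, -0.0008], "twist": 0, "claw": 0.025}]'

```text
time_s: 7.13
tcp_pos: [0.4757, 0.1169, 0.0184]
tcp_rot: [-180.0, -0.2, 7.0]
contact_force: [0.0, -0.4, 7.2]
grip_width: 0.0249
finger_force: 3.0
```

Call:
servo_tool --commands '[{"linear": [0.003, 0.0004, 0], "twist": 0, "claw": 0.025}, {"linear": [0.006, 0.0007, 0], "twist": 0, "claw": 0.025}, {"linear": [0.009, 0.0011, 0], "twist": 0, "claw": 0.025}, {"linear": [0.012, 0.0015, 0], "twist": 0, "claw": 0.025}, {"linear": [0.012, 0.0015, 0], "twist": 0, "claw": 0.025}]'

```text
time_s: 7.55
tcp_pos: [0.4877, 0.1184, 0.0183]
tcp_rot: [-180.0, -0.2, 7.0]
contact_force: [-0.3, 0.3, 5.5]
grip_width: 0.0246
finger_force: 3.2
```

Call:
servo_tool --commands '[{"linear": [0.003, 0.0004, 0], "twist": 0, "claw": 0.025}, {"linear": [0.006, 0.0007, 0], "twist": 0, "claw": 0.025}, {"linear": [0.009, 0.0011, 0], "twist": 0, "claw": 0.025}, {"linear": [0.012, 0.0015, 0], "twist": 0, "claw": 0.025}, {"linear": [0.012, 0.0015, 0], "twist": 0, "claw": 0.025}]'

```text
time_s: 7.97
tcp_pos: [0.4996, 0.1199, 0.0184]
tcp_rot: [-180.0, -0.1, 7.0]
contact_force: [0.1, -0.6, 6.6]
grip_width: 0.0253
finger_force: 3.4
```

```bash
sed -i 's/b\[275:\]=0/b[283:]=0/' w.py; python3 - <<'E'
from h import *
import pickle
ci=arm.camera_info('wrist'); pickle.dump(ci,open('pics/w5.pkl','wb')); p,d=save('wrist','w5')
E
python3 w.py w5
```

```text
[np.float64(397.5), np.float64(266.5)] [42 32] [0.5089 0.0703 0.044 ]
[np.float64(172.5), np.float64(267.0)] [42 31] [0.4961 0.1707 0.044 ]
mid [0.5025 0.1205 0.044 ] yaw 7.24 0.1012
```

Call:
servo_tool --commands '[{"linear": [0, 0, 0.004], "twist": 0, "claw": 0.025}, {"linear": [0, 0, 0.006], "twist": 0, "claw": 0.025}, {"linear": [-0.0099, -0.0012, 0.006], "twist": 0, "claw": 0.025}, {"linear": [-0.0099, -0.0012, 0.006], "twist": 0, "claw": 0.025}, {"linear": [-0.0099, -0.0012, 0.003], "twist": 0, "claw": 0.025}, {"linear": [-0.0099, -0.0012, 0.001], "twist": 0, "claw": 0.025}, {"linear": [-0.0099, -0.0012, 0.0005], "twist": 0, "claw": 0.025}, {"linear": [-0.0099, -0.0012, 0.0], "twist": 0, "claw": 0.025}, {"linear": [-0.0099, -0.0012, 0.0], "twist": 0, "claw": 0.025}]'

```text
time_s: 8.77
tcp_pos: [0.4897, 0.1187, 0.0183]
tcp_rot: [-180.0, -0.2, 7.0]
contact_force: [-0.3, -0.3, 5.4]
grip_width: 0.025
finger_force: 3.0
```

Call:
servo_tool --commands '[{"linear": [0.003, 0.0004, 0], "twist": 0, "claw": 0.025}, {"linear": [0.006, 0.0007, 0], "twist": 0, "claw": 0.025}, {"linear": [0.009, 0.0011, 0], "twist": 0, "claw": 0.025}, {"linear": [0.012, 0.0015, 0], "twist": 0, "claw": 0.025}, {"linear": [0.015, 0.0018, 0], "twist": 0, "claw": 0.025}, {"linear": [0.018, 0.0022, 0], "twist": 0, "claw": 0.025}, {"linear": [0.021, 0.0026, 0], "twist": 0, "claw": 0.025}, {"linear": [0.024, 0.003, 0], "twist": 0, "claw": 0.025}, {"linear": [0.025, 0.003, 0], "twist": 0, "claw": 0.025}, {"linear": [0.025, 0.003, 0], "twist": 0, "claw": 0.025}, {"linear": [0.025, 0.003, 0], "twist": 0, "claw": 0.025}, {"linear": [0.025, 0.003, 0], "twist": 0, "claw": 0.025}]'

```text
time_s: 9.77
tcp_pos: [0.5148, 0.1218, 0.0184]
tcp_rot: [-180.0, -0.2, 7.0]
contact_force: [0.5, 1.0, 6.0]
grip_width: 0.025
finger_force: 2.9
```

```bash
python3 - <<'E'
from h import *
import pickle
ci=arm.camera_info('wrist'); pickle.dump(ci,open('pics/w6.pkl','wb')); p,d=save('wrist','w6')
E
python3 w.py w6
```

```text
[np.float64(398.0), np.float64(262.5)] [43 40] [0.526  0.0724 0.044 ]
[np.float64(172.0), np.float64(263.0)] [43 39] [0.5132 0.1729 0.044 ]
mid [0.5196 0.1226 0.044 ] yaw 7.24 0.1013
```

View pics/w6.png

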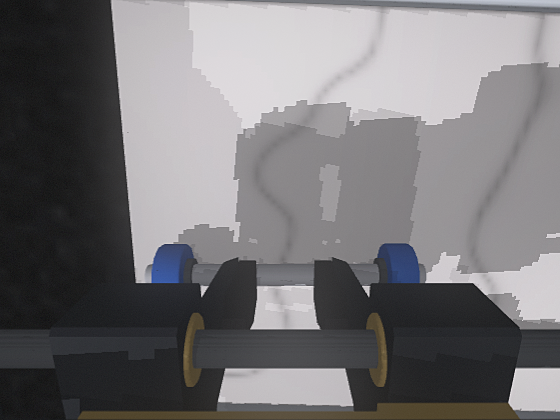

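Left roller stays level over ~176° (camera shows it at x≈0.514), so it's the true one. Now the right one.

Call:
servo_tool --commands '[{"linear": [0, 0, 0.025], "twist": 0, "claw": 0.025}, {"linear": [0, 0, 0.05], "twist": 0, "claw": 0.025}, {"linear": [-0.007, -0.036, 0.05], "twist": -1, "claw": 0.025}, {"linear": [-0.014, -0.073, 0.05], "twist": -2, "claw": 0.025}, {"linear": [-0.02, -0.11, 0.05], "twist": -3, "claw": 0.025}, {"linear": [-0.026, -0.146, 0.05], "twist": -3.5, "claw": 0.025}, {"linear": [-0.026, -0.146, 0.05], "twist": -3.5, "claw": 0.025}, {"linear": [-0.026, -0.146, 0.03], "twist": -3.5, "claw": 0.025}, {"linear": [-0.026, -0.146, 0.015], "twist": -3.5, "claw": 0.025}, {"linear": [-0.026, -0.146, 0.006], "twist": -3.5, "claw": 0.025}, {"linear": [-0.026, -0.146, 0.005], "twist": -3.5, "claw": 0.025}, {"linear": [-0.026, -0.146, 0.005], "twist": -3.5, "claw": 0.025}, {"linear": [-0.026, -0.146, 0.005], "twist": -3.5, "claw": 0.025}]'

```text
time_s: 10.9
tcp_pos: [0.4876, -0.0242, 0.0226]
tcp_rot: [180.0, -0.0, 3.6]
contact_force: [0.3, 0.0, 0.7]
grip_width: 0.0251
finger_force: 0.0
```

```bash
python3 - <<'E'
from h import *
import pickle
print(arm.state()['tcp_pos'],arm.state()['tcp_rot'])
ci=arm.camera_info('wrist'); pickle.dump(ci,open('pics/w7.pkl','wb')); p,d=save('wrist','w7')
E
python3 w.py w7
```

```text
[ 0.48757274 -0.02418483  0.02261909] [ 1.79999008e+02 -2.20169446e-02  3.57044230e+00]
[np.float64(174.0), np.float64(255.5)] [43 54] [0.4909 0.0272 0.044 ]
[np.float64(397.0), np.float64(255.5)] [43 54] [ 0.4974 -0.0748  0.044 ]
mid [ 0.4942 -0.0238  0.044 ] yaw 3.64 0.1021
```

Call:
servo_tool --commands '[{"linear": [0.001, 0, -0.002], "twist": 0, "claw": 0.025}, {"linear": [0.001, 0, -0.0035], "twist": 0, "claw": 0.025}, {"linear": [0.001, 0, -0.0042], "twist": 0, "claw": 0.025}, {"linear": [0.001, 0, -0.0048], "twist": 0, "claw": 0.025}, {"linear": [0.001, 0, -0.0052], "twist": 0, "claw": 0.025}, {"linear": [0.001, 0, -0.0052], "twist": 0, "claw": 0.025}]'

```text
time_s: 11.45
tcp_pos: [0.489, -0.0245, 0.0184]
tcp_rot: [-180.0, -0.1, 3.5]
contact_force: [-1.1, 1.0, 7.9]
grip_width: 0.0251
finger_force: 3.5
```

Call:
servo_tool --commands '[{"linear": [0.002, 0.0001, 0.0003], "twist": 0, "claw": 0.025}, {"linear": [0.004, 0.0002, 0.0006], "twist": 0, "claw": 0.025}, {"linear": [0.006, 0.0004, 0.0009], "twist": 0, "claw": 0.025}, {"linear": [0.006, 0.0004, 0.0009], "twist": 0, "claw": 0.025}]'

```text
time_s: 11.78
tcp_pos: [0.4958, -0.0241, 0.0197]
tcp_rot: [-180.0, -0.2, 3.5]
contact_force: [-1.5, 2.0, 8.5]
grip_width: 0.0248
finger_force: 4.1
```

Call:
servo_tool --commands '[{"linear": [0.003, 0.0002, 0.0005], "twist": 0, "claw": 0.025}, {"linear": [0.006, 0.0004, 0.001], "twist": 0, "claw": 0.025}, {"linear": [0.009, 0.0005, 0.0014], "twist": 0, "claw": 0.025}, {"linear": [0.012, 0.0007, 0.0018], "twist": 0, "claw": 0.025}, {"linear": [0.012, 0.0007, 0.0018], "twist": 0, "claw": 0.025}]'

```text
time_s: 12.2
tcp_pos: [0.5083, -0.0233, 0.0216]
tcp_rot: [-180.0, -0.2, 3.5]
contact_force: [-0.7, 1.1, 7.6]
grip_width: 0.025
finger_force: 3.8
```

Call:
servo_tool --commands '[{"linear": [0.003, 0.0002, 0.0003], "twist": 0, "claw": 0.025}, {"linear": [0.006, 0.0004, 0.0005], "twist": 0, "claw": 0.025}, {"linear": [0.009, 0.0005, 0.0006], "twist": 0, "claw": 0.025}, {"linear": [0.012, 0.0007, 0.0007], "twist": 0, "claw": 0.025}, {"linear": [0.015, 0.0009, 0.0007], "twist": 0, "claw": 0.025}, {"linear": [0.018, 0.0011, 0.0006], "twist": 0, "claw": 0.025}, {"linear": [0.018, 0.0011, 0.0006], "twist": 0, "claw": 0.025}]'

```text
time_s: 12.78
tcp_pos: [0.5267, -0.0222, 0.0223]
tcp_rot: [180.0, -0.3, 3.5]
contact_force: [0.5, 2.2, 7.7]
grip_width: 0.0245
finger_force: 3.7
```

```bash
python3 - <<'E'
from h import *
import pickle
ci=arm.camera_info('wrist'); pickle.dump(ci,open('pics/w8.pkl','wb')); p,d=save('wrist','w8')
E
python3 w.py w8
```

```text
[np.float64(393.5), np.float64(269.5)] [40 26] [ 0.5295 -0.0721  0.044 ]
[np.float64(176.0), np.float64(270.0)] [41 25] [0.523  0.0283 0.044 ]
mid [ 0.5262 -0.0219  0.044 ] yaw 3.73 0.1006
```

Call:
servo_tool --commands '[{"linear": [0, 0, 0.004], "twist": 0, "claw": 0.025}, {"linear": [-0.003, -0.0002, 0.005], "twist": 0, "claw": 0.025}, {"linear": [-0.0095, -0.0006, 0.005], "twist": 0, "claw": 0.025}, {"linear": [-0.0095, -0.0006, 0.003], "twist": 0, "claw": 0.025}, {"linear": [-0.0095, -0.0006, 0.001], "twist": 0, "claw": 0.025}, {"linear": [-0.0095, -0.0006, 0.0005], "twist": 0, "claw": 0.025}, {"linear": [-0.0095, -0.0006, 0.0], "twist": 0, "claw": 0.025}, {"linear": [-0.0095, -0.0006, 0.0], "twist": 0, "claw": 0.025}]'

```text
time_s: 13.5
tcp_pos: [0.5167, -0.0228, 0.0221]
tcp_rot: [-180.0, -0.2, 3.5]
contact_force: [-0.6, 1.4, 8.1]
grip_width: 0.0248
finger_force: 4.4
```

Call:
servo_tool --commands '[{"linear": [0.003, 0.0002, -0.0001], "twist": 0, "claw": 0.025}, {"linear": [0.006, 0.0004, -0.0003], "twist": 0, "claw": 0.025}, {"linear": [0.0085, 0.0005, -0.0005], "twist": 0, "claw": 0.025}, {"linear": [0.011, 0.0007, -0.0008], "twist": 0, "claw": 0.025}, {"linear": [0.0135, 0.0008, -0.0011], "twist": 0, "claw": 0.025}, {"linear": [0.015, 0.0009, -0.0013], "twist": 0, "claw": 0.025}, {"linear": [0.015, 0.0009, -0.0013], "twist": 0, "claw": 0.025}]'

```text
time_s: 14.08
tcp_pos: [0.532, -0.0219, 0.0206]
tcp_rot: [-180.0, -0.3, 3.5]
contact_force: [1.3, 0.9, 7.1]
grip_width: 0.0249
finger_force: 3.6
```

Call:
servo_tool --commands '[{"linear": [0.002, 0.0001, -0.0003], "twist": 0, "claw": 0.025}, {"linear": [0.004, 0.0002, -0.0006], "twist": 0, "claw": 0.025}, {"linear": [0.006, 0.0004, -0.001], "twist": 0, "claw": 0.025}, {"linear": [0.008, 0.0005, -0.0013], "twist": 0, "claw": 0.025}, {"linear": [0.01, 0.0006, -0.0017], "twist": 0, "claw": 0.025}, {"linear": [0.011, 0.0007, -0.0019], "twist": 0, "claw": 0.025}, {"linear": [0.011, 0.0007, -0.0019], "twist": 0, "claw": 0.025}, {"linear": [0.011, 0.0007, -0.0019], "twist": 0, "claw": 0.025}]'

```text
time_s: 14.75
tcp_pos: [0.5428, -0.0212, 0.0186]
tcp_rot: [-180.0, -0.2, 3.5]
contact_force: [2.0, 1.5, 5.6]
grip_width: 0.025
finger_force: 3.1
```

```bash
python3 - <<'E'
from h import *
import pickle
ci=arm.camera_info('wrist'); pickle.dump(ci,open('pics/w9.pkl','wb')); p,d=save('wrist','w9')
E
python3 w.py w9
```

```text
[np.float64(172.5), np.float64(269.0)] [40 27] [0.5413 0.0298 0.044 ]
[np.float64(397.0), np.float64(269.0)] [39 27] [ 0.5476 -0.0713  0.044 ]
mid [ 0.5444 -0.0208  0.044 ] yaw 3.58 0.1013
```

Call:
servo_tool --commands '[{"linear": [0, 0, 0.03], "twist": 0, "claw": 0.025}, {"linear": [0, 0, 0.065], "twist": 0, "claw": 0.05}, {"linear": [0, 0, 0.1], "twist": 7, "claw": 0.05}, {"linear": [0, 0, 0.12], "twist": 14, "claw": 0.05}, {"linear": [0, 0, 0.12], "twist": 21, "claw": 0.05}, {"linear": [0, 0, 0.12], "twist": 28, "claw": 0.05}, {"linear": [0, 0, 0.12], "twist": 35, "claw": 0.05}, {"linear": [0, 0, 0.12], "twist": 42, "claw": 0.05}, {"linear": [0, 0, 0.12], "twist": 49, "claw": 0.05}, {"linear": [0, 0, 0.12], "twist": 56, "claw": 0.05}, {"linear": [0, 0, 0.12], "twist": 63, "claw": 0.05}, {"linear": [0, 0, 0.12], "twist": 70, "claw": 0.05}, {"linear": [0, 0, 0.12], "twist": 77, "claw": 0.05}, {"linear": [0, 0, 0.12], "twist": 84, "claw": 0.05}, {"linear": [0, 0, 0.12], "twist": 90, "claw": 0.05}, {"linear": [0, 0, 0.12], "twist": 90, "claw": 0.05}, {"linear": [0, 0, 0.12], "twist": 90, "claw": 0.05}]'

```text
time_s: 16.22
tcp_pos: [0.5401, -0.0214, 0.1366]
tcp_rot: [-179.9, -0.0, 93.4]
contact_force: [-0.1, 0.2, -0.1]
grip_width: 0.0501
finger_force: 0.0
```

```bash
python3 - <<'E'
from h import *
import pickle
print(arm.state()['tcp_pos'],arm.state()['tcp_rot'])
ci=arm.camera_info('wrist'); pickle.dump(ci,open('pics/w10.pkl','wb')); p,d=save('wrist','w10'); R=cv2.Rodrigues(ci['rvec'])[0]
print(-R.T@ci['tvec'])
c=arm.camera_info('top'); pickle.dump(c,open('pics/t2.pkl','wb')); save('top','t2')
E
```

```text
[ 0.54009325 -0.02140606  0.13658745] [-1.79945236e+02 -5.43908909e-03  9.33563989e+01]
[0.53566343 0.05205893 0.31397131]
```

View pics/w10.png

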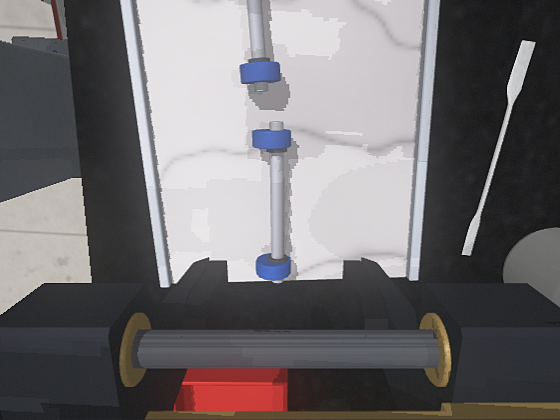

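The roller lies between the fingers' line: collars at (271,138) and (273,266), shaft col ~277, finger tips at cols 227/343 row ~260.

```bash
sed -i 's/b\[283:\]=0/b[282:]=0/' w.py; python3 w.py w10; python3 - <<'E'
from h import *
import pickle
ci=pickle.load(open('pics/w10.pkl','rb')); d=np.load('pics/w10.npy'); R=cv2.Rodrigues(ci['rvec'])[0]
print('shaft',cast(ci,[[271,160],[283,160],[272,240],[285,240]],.044).round(4))
for u,v in ((210,264),(220,264),(350,264),(360,264),(215,280),(360,280),(80,300),(480,300),(277,200)):
    z=d[v,u]; X=R.T@(np.array([(u-ci['cx'])/ci['fx']*z,(v-ci['cy'])/ci['fy']*z,z])-ci['tvec']); print(u,v,X.round(4))
E
```

```text
[np.float64(259.5), np.float64(72.0)] [40 23] [0.5166 0.0725 0.044 ]
[np.float64(271.0), np.float64(138.5)] [39 20] [0.5267 0.028  0.044 ]
[np.float64(273.0), np.float64(266.5)] [35 28] [ 0.5332 -0.0724  0.044 ]
mid [0.5217 0.0503 0.044 ] yaw 12.79 0.0456
shaft [[ 0.5275  0.0125  0.044 ]
 [ 0.5363  0.013   0.044 ]
 [ 0.5313 -0.0499  0.044 ]
 [ 0.5415 -0.0493  0.044 ]]
210 264 [ 0.5078 -0.0141  0.1714]
220 264 [ 0.512  -0.0139  0.1713]
350 264 [ 0.5664 -0.01    0.1727]
360 264 [ 0.5708 -0.0102  0.1716]
215 280 [ 0.5127 -0.0137  0.1864]
360 280 [ 0.5681 -0.0106  0.1859]
80 300 [0.4949 0.0101 0.245 ]
480 300 [0.5792 0.0149 0.2443]
277 200 [ 0.5335 -0.0154  0.0519]
```

Call:
servo_tool --commands '[{"linear": [-0.0057, 0, -0.03], "twist": 0.5, "claw": 0.05}, {"linear": [-0.0057, 0, -0.06], "twist": 0.5, "claw": 0.05}, {"linear": [-0.0057, 0, -0.09], "twist": 0.5, "claw": 0.05}, {"linear": [-0.0057, 0, -0.115], "twist": 0.5, "claw": 0.05}, {"linear": [-0.0057, 0, -0.128], "twist": 0.5, "claw": 0.05}, {"linear": [-0.0057, 0, -0.132], "twist": 0.5, "claw": 0.05}, {"linear": [-0.0057, 0, -0.132], "twist": 0.5, "claw": 0.05}, {"linear": [-0.0057, 0, -0.132], "twist": 0.5, "claw": 0.05}, {"linear": [-0.0057, 0, -0.132], "twist": 0.5, "claw": 0.05}]'

```text
time_s: 17.07
tcp_pos: [0.5364, -0.0215, 0.0067]
tcp_rot: [179.8, 0.0, 94.0]
contact_force: [0.3, -1.4, -0.8]
grip_width: 0.05
finger_force: 0.0
```

Call:
servo_tool --commands '[{"linear": [0, 0, -0.001], "twist": 0, "claw": 0.05}, {"linear": [0, 0, -0.0015], "twist": 0, "claw": 0.05}, {"linear": [0, 0, -0.0015], "twist": 0, "claw": 0.05}]' --grip_force 12

```text
time_s: 17.32
tcp_pos: [0.5355, -0.0214, 0.0045]
tcp_rot: [179.9, 0.0, 94.0]
contact_force: [0.4, 0.1, 1.2]
grip_width: 0.0501
finger_force: 0.0
```

Call:
servo_tool --commands '[{"linear": [0, 0, -0.0005], "twist": 0, "claw": 0.03}, {"linear": [0, 0, -0.0005], "twist": 0, "claw": 0.02}, {"linear": [0, 0, -0.0005], "twist": 0, "claw": 0.015}, {"linear": [0, 0, -0.0005], "twist": 0, "claw": 0.012}, {"linear": [0, 0, -0.0005], "twist": 0, "claw": 0.008}, {"linear": [0, 0, -0.0005], "twist": 0, "claw": 0.004}, {"linear": [0, 0, -0.0005], "twist": 0, "claw": 0.004}, {"linear": [0, 0, -0.0005], "twist": 0, "claw": 0.004}, {"linear": [0, 0, -0.0005], "twist": 0, "claw": 0.004}]' --grip_force 20

```text
time_s: 18.07
tcp_pos: [0.5349, -0.0214, 0.0032]
tcp_rot: [-180.0, -0.0, 94.0]
contact_force: [-0.5, -0.9, 0.2]
grip_width: 0.0091
finger_force: 20.0
```

Call:
servo_tool --commands '[{"linear": [0, 0, 0.005], "twist": 0, "claw": 0.004}, {"linear": [0, 0, 0.015], "twist": 0, "claw": 0.004}, {"linear": [0, 0, 0.03], "twist": 0, "claw": 0.004}, {"linear": [0, 0, 0.05], "twist": 0, "claw": 0.004}, {"linear": [0, 0, 0.07], "twist": 0, "claw": 0.004}, {"linear": [0, 0, 0.08], "twist": 0, "claw": 0.004}, {"linear": [0, 0, 0.08], "twist": 0, "claw": 0.004}, {"linear": [0, 0, 0.08], "twist": 0, "claw": 0.004}]' --grip_force 25

```text
time_s: 18.73
tcp_pos: [0.5355, -0.0214, 0.084]
tcp_rot: [179.9, 0.0, 94.0]
contact_force: [-0.8, -0.0, -2.2]
grip_width: 0.0089
finger_force: 25.0
```

```bash
python3 - <<'E'
from h import *
import pickle
print(arm.state()['tcp_pos'],arm.state()['contact_force'])
ci=arm.camera_info('wrist'); pickle.dump(ci,open('pics/w11.pkl','wb')); p,d=save('wrist','w11')
E
```

```text
[ 0.53547949 -0.02140193  0.0839901 ] [-0.80196061 -0.0345297  -2.16640062]
```

View pics/w11.png

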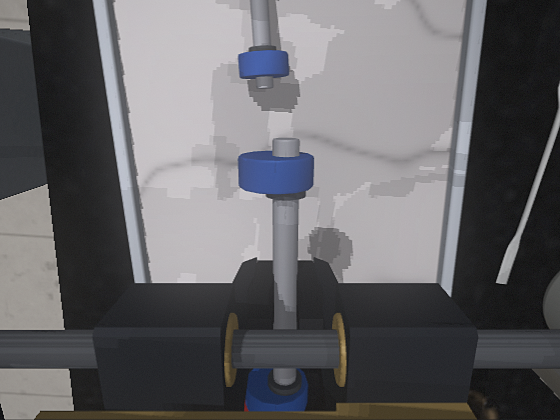

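The roller is held: far collar at (276,172), near collar seen at (277,390). I'll check the tilt by depth.

```bash
python3 - <<'E'
from h import *
import pickle
ci=pickle.load(open('pics/w11.pkl','rb')); d=np.load('pics/w11.npy'); R=cv2.Rodrigues(ci['rvec'])[0]
for u,v in ((285,147),(270,172),(285,215),(285,240),(285,265),(285,290),(285,320),(285,365),(285,375),(275,385),(277,400),(250,270),(320,270),(250,300)):
    z=d[v,u]; X=R.T@(np.array([(u-ci['cx'])/ci['fx']*z,(v-ci['cy'])/ci['fy']*z,z])-ci['tvec']); print(u,v,X.round(4))
E
```

```text
285 147 [0.5309 0.0379 0.1321]
270 172 [0.5264 0.0298 0.1381]
285 215 [0.5327 0.0134 0.1328]
285 240 [0.5334 0.0038 0.1331]
285 265 [ 0.5341 -0.0066  0.1322]
285 290 [ 0.5349 -0.0173  0.1321]
285 320 [ 0.5359 -0.0309  0.1316]
285 365 [0.5335 0.0007 0.1976]
285 375 [ 0.5377 -0.0567  0.1324]
275 385 [ 0.5339 -0.0629  0.1315]
277 400 [ 0.535  -0.0659  0.1365]
250 270 [ 0.5206 -0.012   0.1274]
320 270 [ 0.5484 -0.0101  0.1272]
250 300 [ 0.5225 -0.013   0.1488]
```

Call:
servo_tool --commands '[{"linear": [-0.005, -0.037, 0], "twist": -1, "claw": 0.004}, {"linear": [-0.01, -0.075, 0], "twist": -1, "claw": 0.004}, {"linear": [-0.015, -0.112, 0], "twist": -1, "claw": 0.004}, {"linear": [-0.02, -0.15, 0], "twist": -1, "claw": 0.004}, {"linear": [-0.025, -0.187, 0], "twist": -1, "claw": 0.004}, {"linear": [-0.03, -0.225, 0], "twist": -1, "claw": 0.004}, {"linear": [-0.033, -0.25, 0], "twist": -1, "claw": 0.004}, {"linear": [-0.033, -0.262, 0], "twist": -1, "claw": 0.004}, {"linear": [-0.033, -0.262, 0], "twist": -1, "claw": 0.004}, {"linear": [-0.033, -0.262, 0], "twist": -1, "claw": 0.004}, {"linear": [-0.033, -0.262, 0], "twist": -1, "claw": 0.004}]'

```text
time_s: 19.7
tcp_pos: [0.5014, -0.2817, 0.0822]
tcp_rot: [-179.9, -0.1, 93.1]
contact_force: [-0.8, 0.4, -1.0]
grip_width: 0.0091
finger_force: 25.0
```

```bash
python3 - <<'E'
from h import *
import pickle
print(arm.state()['tcp_pos'],arm.state()['tcp_rot'])
ci=arm.camera_info('wrist'); pickle.dump(ci,open('pics/w12.pkl','wb')); p,d=save('wrist','w12')
h=cv2.cvtColor(p,cv2.COLOR_RGB2HSV); r=cv2.inRange(h,(0,150,60),(8,255,255))|cv2.inRange(h,(172,150,60),(180,255,255))
ys,xs=np.nonzero(r); print(xs.min(),xs.max(),ys.min(),ys.max())
v0=ys.min()
for v in (v0+4,v0+20,200,240):
    q=xs[ys==v]
    if len(q): print(v,q.min(),q.max(),cast(ci,[[q.min(),v],[q.max(),v]],.032).round(4).tolist())
q=xs[ys==v0]; print(cast(ci,[[q.mean(),v0]],.032))
E
```

```text
[ 0.50140263 -0.28168212  0.08218291] [-1.79911457e+02 -1.05191719e-01  9.30649045e+01]
193 559 84 328
88 193 379 [[0.4427, -0.2017, 0.032], [0.5516, -0.1958, 0.032]]
104 194 378 [[0.4431, -0.2107, 0.032], [0.5522, -0.2048, 0.032]]
200 200 372 [[0.4461, -0.2694, 0.032], [0.5557, -0.2634, 0.032]]
240 203 369 [[0.4478, -0.2966, 0.032], [0.557, -0.2905, 0.032]]
[[ 0.49678791 -0.19655876  0.032     ]]
```

View pics/w12.png

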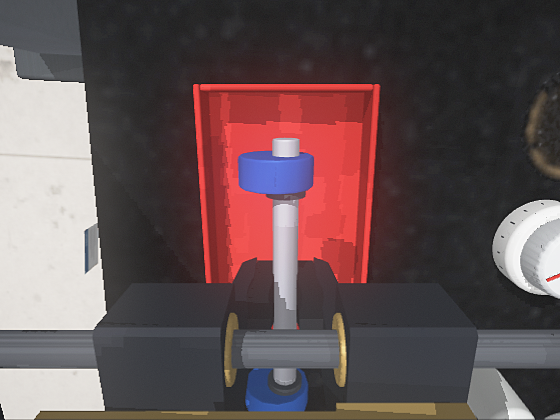

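The roller is over the tray (tray cols 193–379). White items are at the right: (530,250) and (500,395); I'll check their clearance.

```bash
python3 - <<'E'
from h import *
import pickle
ci=pickle.load(open('pics/w12.pkl','rb')); d=np.load('pics/w12.npy'); R=cv2.Rodrigues(ci['rvec'])[0]
for u,v in ((497,235),(515,230),(500,260),(480,375),(490,390),(510,400),(530,415),(470,360),(474,330),(470,305),(110,310)):
    z=d[v,u]; X=R.T@(np.array([(u-ci['cx'])/ci['fx']*z,(v-ci['cy'])/ci['fy']*z,z])-ci['tvec']); print(u,v,X.round(4))
E
```

```text
497 235 [ 0.655  -0.29    0.0087]
515 230 [ 0.6577 -0.2812  0.0226]
500 260 [ 0.6575 -0.3068  0.0147]
480 375 [ 0.664  -0.4065  0.0138]
490 390 [ 0.6636 -0.4068  0.0296]
510 400 [ 0.6714 -0.4046  0.0413]
530 415 [ 0.6815 -0.4088  0.0501]
470 360 [ 0.5341 -0.2519  0.2018]
474 330 [ 0.5338 -0.2457  0.2015]
470 305 [ 6.518e-01 -3.522e-01  1.000e-04]
110 310 [ 0.4645 -0.2497  0.1945]
```

Call:
servo_tool --commands '[{"linear": [0, -0.003, -0.025], "twist": 0, "claw": 0.004}, {"linear": [0, -0.003, -0.05], "twist": 0, "claw": 0.004}, {"linear": [0, -0.003, -0.07], "twist": 0, "claw": 0.004}, {"linear": [0, -0.003, -0.085], "twist": 0, "claw": 0.004}, {"linear": [0, -0.003, -0.094], "twist": 0, "claw": 0.004}, {"linear": [0, -0.003, -0.099], "twist": 0, "claw": 0.004}, {"linear": [0, -0.003, -0.099], "twist": 0, "claw": 0.004}, {"linear": [0, -0.003, -0.099], "twist": 0, "claw": 0.004}, {"linear": [0, -0.003, -0.099], "twist": 0, "claw": 0.004}]'

```text
time_s: 20.5
tcp_pos: [0.503, -0.2867, -0.0145]
tcp_rot: [179.9, 0.1, 93.1]
contact_force: [0.8, 0.5, -1.6]
grip_width: 0.009
finger_force: 25.0
```

Call:
servo_tool --commands '[{"linear": [0, 0, -0.001], "twist": 0, "claw": 0.004}, {"linear": [0, 0, -0.002], "twist": 0, "claw": 0.004}, {"linear": [0, 0, -0.003], "twist": 0, "claw": 0.004}, {"linear": [0, 0, -0.004], "twist": 0, "claw": 0.004}, {"linear": [0, 0, -0.004], "twist": 0, "claw": 0.004}]'

```text
time_s: 20.92
tcp_pos: [0.5017, -0.2864, -0.0199]
tcp_rot: [-180.0, -0.0, 93.0]
contact_force: [0.3, 0.2, -1.3]
grip_width: 0.009
finger_force: 25.0
```

Call:
servo_tool --commands '[{"linear": [0, 0, -0.0005], "twist": 0, "claw": 0.004}, {"linear": [0, 0, -0.001], "twist": 0, "claw": 0.004}, {"linear": [0, 0, -0.0015], "twist": 0, "claw": 0.004}, {"linear": [0, 0, -0.002], "twist": 0, "claw": 0.004}, {"linear": [0, 0, -0.002], "twist": 0, "claw": 0.004}, {"linear": [0, 0, -0.002], "twist": 0, "claw": 0.004}]'

```text
time_s: 21.42
tcp_pos: [0.5019, -0.2864, -0.0218]
tcp_rot: [-180.0, -0.0, 93.0]
contact_force: [-0.5, 0.7, -0.5]
grip_width: 0.0093
finger_force: 25.0
```

Call:
servo_tool --commands '[{"linear": [0, 0, -0.0005], "twist": 0, "claw": 0.004}, {"linear": [0, 0, -0.001], "twist": 0, "claw": 0.004}, {"linear": [0, 0, -0.0015], "twist": 0, "claw": 0.004}, {"linear": [0, 0, -0.0015], "twist": 0, "claw": 0.004}, {"linear": [0, 0, -0.0015], "twist": 0, "claw": 0.004}]'

```text
time_s: 21.83
tcp_pos: [0.5021, -0.2864, -0.0229]
tcp_rot: [180.0, 0.0, 93.0]
contact_force: [-0.7, 0.3, 3.4]
grip_width: 0.009
finger_force: 25.0
```

Call:
servo_tool --commands '[{"linear": [0, 0, 0.0005], "twist": 0, "claw": 0.012}, {"linear": [0, 0, 0.0005], "twist": 0, "claw": 0.018}, {"linear": [0, 0, 0.0005], "twist": 0, "claw": 0.03}, {"linear": [0, 0, 0.0005], "twist": 0, "claw": 0.04}, {"linear": [0, 0, 0.0005], "twist": 0, "claw": 0.04}, {"linear": [0, 0, 0.0005], "twist": 0, "claw": 0.04}, {"linear": [0, 0, 0.005], "twist": 0, "claw": 0.04}, {"linear": [0, 0, 0.02], "twist": 0, "claw": 0.04}, {"linear": [0, 0, 0.05], "twist": 0, "claw": 0.04}, {"linear": [0, 0, 0.09], "twist": 0, "claw": 0.04}, {"linear": [0, -0.02, 0.13], "twist": 0, "claw": 0.04}, {"linear": [0, -0.05, 0.16], "twist": 0, "claw": 0.04}, {"linear": [0, -0.08, 0.18], "twist": 0, "claw": 0.04}, {"linear": [0, -0.1, 0.18], "twist": 0, "claw": 0.04}, {"linear": [0, -0.1, 0.18], "twist": 0, "claw": 0.04}, {"linear": [0, -0.1, 0.18], "twist": 0, "claw": 0.04}]'

```text
time_s: 23.17
tcp_pos: [0.5016, -0.3871, 0.1571]
tcp_rot: [180.0, -0.0, 92.9]
contact_force: [0.1, -0.8, -0.2]
grip_width: 0.0404
finger_force: 0.0
```

```bash
python3 - <<'E'
from h import *
import pickle
ci=arm.camera_info('wrist'); pickle.dump(ci,open('pics/w13.pkl','wb')); p,d=save('wrist','w13')
E
sed -i 's/b\[:,:150\]=0//' w.py; python3 w.py w13
```

```text
[np.float64(287.0), np.float64(5.0)] [35 11] [ 0.4955 -0.2462  0.044 ]
[np.float64(286.5), np.float64(133.0)] [32 17] [ 0.4999 -0.3346  0.044 ]
[np.float64(220.0), np.float64(253.0)] [59 53] [ 0.4487 -0.4374  0.044 ]
mid [ 0.4977 -0.2904  0.044 ] yaw 2.83 0.0885
```

View pics/w13.png

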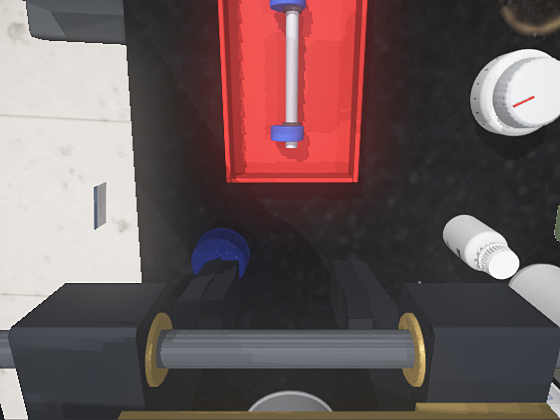

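The off-centre roller lies in the tray (collars at (287,5) and (287,133)). The loose cap (220,253) and the vial (475,245) stand clear of the hand.

```bash
python3 -c "
from cell import arm
print(arm.hand_in())"
```

```text
the job is handed in; nothing more can be done
None
```

I tested both rollers: the left one stayed level and remains on the plate, while the right one rose 4 mm as it rolled, so I laid it in the red tray; the job is handed in (about 23 s), no verdict was returned.

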